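# Find the key left latched on the bench switch box and release it

## Robot

A 6-joint arm with a two-finger parallel gripper is mounted at the origin on a cart in front of the work surface, level with it; the furniture and walls round the work are solid. World frame = base frame: x ahead of the robot, y to its left, z up, the work surface at z = 0. Lengths are in mm, angles in rad, forces in N, time in s.
With the tool pointing down it reaches from about 275 to 825 mm from the base axis. Payload 5.2 kg.
Tool frame: the origin (TCP) lies at the very end of the fingers, on their centre line; the grasp point (between the pads) lies 19 mm behind it; y points along the fingers, z is the direction in which the jaws open and shut, and the axes are right-handed (so a half turn about y gives the same grasp; the last joint's range is limited). The gripper opens to 93 mm and grips with 3 to 60 N. Pads are 15 mm wide; open, the fingers measure 128 mm over their backs; the gripper's body (75 mm by 188 mm) begins 65 mm behind the grasp point.
Start: joints at [1.008, 0.259, 1.535, -0, 1.348, -0.203], TCP at [193.626, 514.795, 218.653] pointing down, gripper open.
Joint ranges: [-3.14, 3.14], [-0.91, 2.08], [0.19, 2.58], [-1.22, 4.36], [0.22, 2.71], [-3.12, 3.12]. Speed limits (rad/s): [2.57, 2.57, 3.14, 3.14, 3.14, 3.14].

## Interface

Orientations are given as a rotation vector (axis times angle).
In Python, from bench import readout, cams, job, spotter gives the robot as it stands. The module is installed in compiled form; this text tells all that it offers.
- The arm moves only by the tool apply_moves, never from a script. Its argument "series" is a list that holds one entry, the list of rows, each a list of 7 numbers: the shift along the tool's x, y, z normalised to -1 to 1, where 1 is 0.04 m, then the turn, a rotation vector about the tool's x, y, z normalised to -1 to 1, where 1 is pi/2 rad, then the opening, from 0 (shut) to 1 (fully open). A call has 1 to 20 rows; each row shifts and turns the commanded pose from where the row before left it, along the tool's axes as they then stand; what a row does not reach is not made up. A row lasts 1/8 s, in which the tool goes at most 62.5 mm and 10.7 degrees, less where a joint would pass 70% of its speed; a pose out of reach is approached as far as the arm can. A call with a number of a shift or a turn outside -1 to 1 is refused whole. A call with a gripper value outside its range is refused whole. The fingers move at their own pace and stop on an object; the grip force is fixed at half the most. Time passes only in rows, so rows that do not move let the fingers close. It gives the time, the measured TCP pose, the force and the opening at its end, in the units of the state.
- readout.state(): the state, without advancing time (a new reading comes with each control period).
- cams.camera(name): name is "side" or "top" or "wrist"; returns a dict with "pixels" (420x560x3 uint8, red, green, blue), "z_map" (420x560 float32, mm along the optical axis (not along the pixel's ray), 0 where there is no reading), "fx", "fy", "cx", "cy" (pixels), "R" (3x3) and "t" (3): a world point X has camera coordinates R X + t; the wrist camera has in their place "T_tool_cam" (4x4, takes a point from camera to tool coordinates, whose origin is the TCP and whose axes are the tool frame's). Camera axes: x right, y down, z forward; pixel columns grow to the right and rows downward; lengths in mm; the calibration is good to about 2 mm. A picture is of the moment at which its call begins: read the wrist's pose just before it.
- job.hand_in(): hands the job in, once; it reports no verdict.
Trained networks look in a picture, given as the dict that the camera call returned (one of the last four; its "shot" number tells which), for a name from the list of things; names that differ only in an ending like _2 or _b are one class to them, and where a whole thing is asked for, a point or a joint stands for the part that bears it (a point fixed in the world has none). Each returns a list of dicts, best first, with "p" (0 to 1); they miss things now and then, are a little off and sometimes report something else, mostly with a low value. They report only what shows in the picture. A call takes as long as a camera call.
- spotter.find_in(picture, query): "rect" ([left, top, right, bottom] in pixels, round what is visible of it).
- spotter.masks_of(picture, query): "region" (420x560 bool, what is visible of it) and "rect" ([left, top, right, bottom] in pixels, round what is visible of it).
- spotter.landmark_of(picture, query): "position" ([column, row] in pixels: a listed point, or the origin of a listed thing).
The state is a dict: "clock": time; "joint_positions": joint angles; "joint_vel": joint speeds; "tau": joint torques, N m; "ee_pos": TCP position; "ee_rot": TCP orientation; "force": force on the tool from outside, world axes, zero at the start; "wrist_torque": the same for the moment, N m; "opening": finger opening in mm.
Only numpy, scipy, OpenCV 4.12 (cv2) and the standard library are available. Lean on these libraries where they do the work, as an engineer would, in place of code of your own. Each camera call takes 0.05 s, during which the arm holds its last target. There are 200 camera calls.

## Task

One of the four identical keys on the bench switch box has been left latched down. With the fingertips, tap every key lightly, going along the row from the left end to the right end as the robot sees it and without pushing any key down as yet; then press the one that proved to be latched until it lets go, so that all four keys stand up. Never push the other keys down, and neither lift nor shift the things lying round the box.

Things in the scene. Friction and masses are not known exactly. Their poses are not given: they have to be found in the camera images.
- switch_box: grey bench switch box fixed to the table, 110 (its x) x 230 (its y) x 56 mm high; origin at the centre of its underside on the table, z up, +x towards its back (cable gland side), +y towards its left end. In its flat top is a row of four identical keys along its y, at y = +75, +25, -25 and -75 mm, x = 0; which of the key names sits in which place changes from start to start.
- key_a_top (a point): centre of the top face of one of the four identical grey rectangular keys. The face is 36 mm (box x) by 32 mm (box y); it stands 14 mm above the box's top, 70 mm above the table, when the key is up, and moves down with the key; there are 18 mm gaps between neighbouring keys. Axes as the switch box.
- key_a (a joint): how far that key is down, in m: 0 up, grows downwards, 0.0075 at the bottom stop. Every key is sprung upwards: it starts to give at about 1.5 N and needs about 0.6 N more per mm (6 N at the bottom). A key that is latched is held by a catch about 4 mm down and cannot rise; pushed to about 6 mm or further (some 5.2 N) and let go, its catch frees and it springs right up. It does not catch again.
- key_b_top (a point): centre of the top face of one of the four identical grey rectangular keys. The face is 36 mm (box x) by 32 mm (box y); it stands 14 mm above the box's top, 70 mm above the table, when the key is up, and moves down with the key; there are 18 mm gaps between neighbouring keys. Axes as the switch box.
- key_b (a joint): how far that key is down, in m: 0 up, grows downwards, 0.0075 at the bottom stop. Every key is sprung upwards: it starts to give at about 1.5 N and needs about 0.6 N more per mm (6 N at the bottom). A key that is latched is held by a catch about 4 mm down and cannot rise; pushed to about 6 mm or further (some 5.2 N) and let go, its catch frees and it springs right up. It does not catch again.
- key_c_top (a point): centre of the top face of one of the four identical grey rectangular keys. The face is 36 mm (box x) by 32 mm (box y); it stands 14 mm above the box's top, 70 mm above the table, when the key is up, and moves down with the key; there are 18 mm gaps between neighbouring keys. Axes as the switch box.
- key_c (a joint): how far that key is down, in m: 0 up, grows downwards, 0.0075 at the bottom stop. Every key is sprung upwards: it starts to give at about 1.5 N and needs about 0.6 N more per mm (6 N at the bottom). A key that is latched is held by a catch about 4 mm down and cannot rise; pushed to about 6 mm or further (some 5.2 N) and let go, its catch frees and it springs right up. It does not catch again.
- key_d_top (a point): centre of the top face of one of the four identical grey rectangular keys. The face is 36 mm (box x) by 32 mm (box y); it stands 14 mm above the box's top, 70 mm above the table, when the key is up, and moves down with the key; there are 18 mm gaps between neighbouring keys. Axes as the switch box.
- key_d (a joint): how far that key is down, in m: 0 up, grows downwards, 0.0075 at the bottom stop. Every key is sprung upwards: it starts to give at about 1.5 N and needs about 0.6 N more per mm (6 N at the bottom). A key that is latched is held by a catch about 4 mm down and cannot rise; pushed to about 6 mm or further (some 5.2 N) and let go, its catch frees and it springs right up. It does not catch again.
- eyelet_tin: round grey tin with a lid, 67 mm across, 28 mm high, left of the box; loose, only a bystander; origin at the centre of its underside.
- pliers: pliers with red handles, 64 x 200 x 17 mm, lying right of the box; loose, only a bystander; origin at the centre of its underside.
- awl: awl with a wooden handle, 28 x 140 x 28 mm, lying in front of the box; loose, only a bystander; origin at the centre of its underside.
- spool: upright spool of red thread, 32 mm across, 45 mm high, behind the box; loose, only a bystander; origin at the centre of its underside.
- clip: small black binder clip, 34 x 25 x 19 mm, behind the box; loose, only a bystander; origin at the centre of its underside.

How it is judged (in metres and radians):
On the way, in this order (a step that is already met when the one before it is completed fails the run):
1. the leftmost key is tapped with the fingers (((contact force between the fingers and key_a above 0.4 N and y of key_a_top in the frame of switch_box between 0.05 and 1 m) or (contact force between the fingers and key_b above 0.4 N and y of key_b_top in the frame of switch_box between 0.05 and 1 m) or (contact force between the fingers and key_c above 0.4 N and y of key_c_top in the frame of switch_box between 0.05 and 1 m) or (contact force between the fingers and key_d above 0.4 N and y of key_d_top in the frame of switch_box between 0.05 and 1 m))).
2. the second key is tapped with the fingers (((contact force between the fingers and key_a above 0.4 N and y of key_a_top in the frame of switch_box between 0 and 0.05 m) or (contact force between the fingers and key_b above 0.4 N and y of key_b_top in the frame of switch_box between 0 and 0.05 m) or (contact force between the fingers and key_c above 0.4 N and y of key_c_top in the frame of switch_box between 0 and 0.05 m) or (contact force between the fingers and key_d above 0.4 N and y of key_d_top in the frame of switch_box between 0 and 0.05 m))).
3. the third key is tapped with the fingers (((contact force between the fingers and key_a above 0.4 N and y of key_a_top in the frame of switch_box between -0.05 and 0 m) or (contact force between the fingers and key_b above 0.4 N and y of key_b_top in the frame of switch_box between -0.05 and 0 m) or (contact force between the fingers and key_c above 0.4 N and y of key_c_top in the frame of switch_box between -0.05 and 0 m) or (contact force between the fingers and key_d above 0.4 N and y of key_d_top in the frame of switch_box between -0.05 and 0 m))).
4. the rightmost key is tapped with the fingers (((contact force between the fingers and key_a above 0.4 N and y of key_a_top in the frame of switch_box between -1 and -0.05 m) or (contact force between the fingers and key_b above 0.4 N and y of key_b_top in the frame of switch_box between -1 and -0.05 m) or (contact force between the fingers and key_c above 0.4 N and y of key_c_top in the frame of switch_box between -1 and -0.05 m) or (contact force between the fingers and key_d above 0.4 N and y of key_d_top in the frame of switch_box between -1 and -0.05 m))).
5. only after all four taps, the key that was latched is released and has sprung up (value of joint key_c below 0.001 m), for 0.1 s.
At the end, for the whole second after the job is handed in: all four keys stand up, each within 1 mm of its highest position (value of joint each of key_a, key_b, key_c, key_d below 0.001 m); the robot touches nothing.
It fails at once if a key that was not latched is pushed more than 5 mm down (value of joint any of key_a, key_b, key_d above 0.005 m).
It fails at once if a loose thing beside the box (tin, pliers, awl, spool, clip) is moved or lifted by more than 20 mm (distance of any of eyelet_tin, pliers, awl, spool, clip from where it was at the start of the episode above 0.02 m).
It also fails if it takes over 46 s, if anything falls off the work surface, if the arm or the gripper's body presses on something with over 40 N, if the wrist force passes 120 N, or if a joint passes its speed limit or range.

## Working session

There is one attempt and no reset: what is moved stays moved. The work goes in short steps, Python scripts to look and compute and a tool call to move; the robot and the scene stay as the last step left them, time stands still between calls to the robot, and variables do not carry over. Pictures are saved under pics/ and viewed, about 8 in all and at most 12, crops included, and the job is handed in when it is done.

Besides the shell and the picture viewer there is one more tool, called after "Request:" by a JSON object that holds its "method" and its "body", one argument or row to a line. apply_moves: Moves the arm, as the interface text tells. Scaled input: -1 to 1 covers 0.04 m each way for a shift and pi/2 rad each way for a turn. Its arguments: {"type":"object","properties":{"series":{"type":"array"}},"required":["series"]}

```bash
mkdir -p pics
cat > h.py <<'E'
import numpy as np,cv2
from scipy.spatial.transform import Rotation as Ro
from bench import readout,cams,job,spotter
def world(c,u,v,z=None):
    "pixel -> world, with depth z (default z_map)"
    d=c["z_map"][int(round(v)),int(round(u))] if z is None else z
    p=np.array([(u-c["cx"])/c["fx"]*d,(v-c["cy"])/c["fy"]*d,d])
    return np.array(c["R"]).T@(p-np.array(c["t"]))
def save(c,n): cv2.imwrite(n,cv2.cvtColor(c["pixels"],cv2.COLOR_RGB2BGR))
E
python3 - <<'E'
from h import *
s=readout.state()
for k in s: print(k,np.round(s[k],3))
print(Ro.from_rotvec(s["ee_rot"]).as_matrix().round(3))
for n in("top","side"):
    c=cams.camera(n);save(c,f"pics/{n}0.png")
    print(n,spotter.landmark_of(c,"switch_box")[:2])
    for q in spotter.landmark_of(c,"key_a_top"):
        print(np.round(q["position"],1),round(q["p"],2),world(c,*q["position"]).round(1))
E
```

```text
clock 0.0
joint_positions [ 1.008  0.259  1.536 -0.     1.348 -0.203]
joint_vel [ 0.001 -0.     0.     0.    -0.     0.   ]
tau [-1.0000e-03 -4.3730e+01 -2.8399e+01  7.2000e-02  4.1000e-02 -0.0000e+00]
ee_pos [193.319 514.325 217.819]
ee_rot [-1.554  0.283 -0.282]
force [-0.394  0.496  0.308]
wrist_torque [-0.054 -0.011 -0.023]
opening 92.771
[[ 0.936 -0.001  0.352]
 [-0.352 -0.002  0.936]
 [-0.    -1.    -0.002]]
top [{'position': [300.0, 206.4], 'p': 0.81}]
[265.5 192.1] 0.71 [573.2  12.1  69.2]
side [{'position': [291.5, 254.4], 'p': 0.85}]
[294.9 208.6] 0.74 [569.3  16.5  69.2]
```

View pics/top0.png

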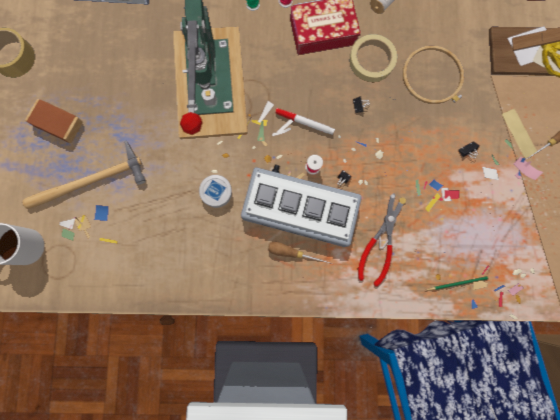

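View pics/side0.png

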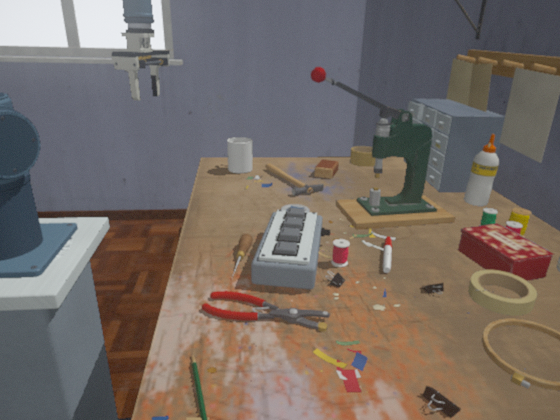

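The top view shows the box at about (300,206), with its left end turned away from the robot. The keys are at about (265,195), (290,201), (314,208) and (339,215). Next I'll fit the row from depth.

```bash
cat >> h.py <<'E'
def cloud(c,R,t):
    v,u=np.mgrid[:420,:560]; d=c["z_map"].astype(float)
    P=np.stack([(u-c["cx"])/c["fx"]*d,(v-c["cy"])/c["fy"]*d,d],-1)
    return (P-t)@R, d>0   # R: world->cam
def fit(P,ok,c0=(565,-60)):
    near=ok&(np.hypot(P[...,0]-c0[0],P[...,1]-c0[1])<170)
    m=near&(P[...,2]>46)&(P[...,2]<62)|near&(P[...,2]>62)&(P[...,2]<76)
    k,l,st,_=cv2.connectedComponentsWithStats(m.astype(np.uint8)); m=l==1+np.argmax(st[1:,4])
    r=cv2.minAreaRect(P[...,:2][m].astype(np.float32)); print("box rect",np.round(r[0],1),np.round(r[1],1),round(r[2],1),"ztop",np.median(P[...,2][m&(P[...,2]<60)]).round(1))
    k,l,st,_=cv2.connectedComponentsWithStats((m&(P[...,2]>62)).astype(np.uint8))
    for i in range(1,k):
        if st[i,4]>15:
            q=P[l==i]; r=cv2.minAreaRect(q[:,:2].astype(np.float32)); print(st[i,4],np.round(r[0],1),np.round(r[1],1),round(r[2],1),"z",np.median(q[:,2]).round(2))
E
python3 - <<'E'
from h import *
for n in("top","side"):
    c=cams.camera(n); P,ok=cloud(c,np.array(c["R"]),np.array(c["t"])); print(n); fit(P,ok)
    for q in("eyelet_tin","spool","clip","pliers","awl"):
        b=spotter.masks_of(c,q)
        if b:
            X=P[b[0]["region"]&ok]; print(q,round(b[0]["p"],2),X.min(0).round(),X.max(0).round())
E
```

```text
top
box rect [550.8 -61.2] [227.1 108.7] 75.8 ztop 55.3
290 [569.8  10.1] [33.9 38.5] 74.7 z 69.76
290 [557.2 -37.4] [34.1 38. ] 70.7 z 69.75
291 [545.3 -85.6] [31.6 36.2] 75.8 z 69.69
284 [ 532.8 -135.4] [34.1 36.1] 76.5 z 65.59
eyelet_tin 0.79 [550.  84.  -3.] [616. 149.  33.]
spool 0.79 [ 628. -104.   -1.] [671. -74.  50.]
clip 0.46 [ 611. -171.   -2.] [ 638. -143.   17.]
pliers 0.57 [ 394. -288.   -4.] [ 586. -183.   17.]
awl 0.72 [ 445. -103.    3.] [478.   3.  30.]
side
box rect [550.6 -68.2] [222.5 104.7] 76.2 ztop 54.4
142 [569.9   5.7] [31.9 35.8] 73.7 z 68.09
169 [557.5 -41.8] [33.5 36. ] 75.4 z 68.03
196 [545.6 -90.3] [32.4 36.5] 77.1 z 68.22
187 [ 533.1 -139.1] [31.9 35.4] 78.2 z 64.67
eyelet_tin 0.44 [551. -29.  25.] [590. 125.  70.]
spool 0.71 [538. -78.  56.] [576. -27.  70.]
clip 0.71 [ 608. -176.   -3.] [ 638. -119.   17.]
pliers 0.78 [ 392. -292.   -3.] [ 593. -175.   17.]
awl 0.81 [448. -89.  -3.] [479.  -7.  26.]
```

The rightmost key sits 4 mm lower in both views, so it should be the latched one. Box yaw is about -14.3°. I'll turn the jaw axis to box x with the fingers shut, then travel over the left key.

Request:
{"method": "apply_moves", "body": {
  "series": [
    [[0,0,0,0,0.116,0,0],[0,0,0,0,0.116,0,0],[0,0,0,0,0.116,0,0],[0,0,0,0,0.116,0,0],[0,0,0,0,0.116,0,0],[0,0,0,0,0.116,0,0],[0,0,0,0,0.116,0,0],[0,0,0,0,0.116,0,0],[0,0,0,0,0,0,0]]
  ]
}}

```text
clock: 2.02
ee_pos: [193.6, 514.8, 218.7]
ee_rot: [-1.083, 1.387, -1.387]
force: [0.8, 0.2, 0.1]
opening: 7.4
```

Request:
{"method": "apply_moves", "body": {
  "series": [
    [[0.7,0,0.875,0,0,0,0],[0.7,0,0.875,0,0,0,0],[0.7,0,0.875,0,0,0,0],[0.7,0,0.875,0,0,0,0],[0.7,0,0.875,0,0,0,0],[0.7,0,0.875,0,0,0,0],[0.7,0,0.875,0,0,0,0],[0.7,0,0.875,0,0,0,0],[0.7,0,0.875,0,0,0,0],[0.7,0,0.875,0,0,0,0],[0.7,0,0.875,0,0,0,0],[0.7,0,0.875,0,0,0,0],[0.7,0,0.875,0,0,0,0],[0,0,0,0,0,0,0],[0,0,0,0,0,0,0]]
  ]
}}

```text
clock: 3.9
ee_pos: [545.5, 51.0, 218.4]
ee_rot: [-1.084, 1.388, -1.387]
force: [0.6, -0.4, 0.0]
opening: 0.6
```

```bash
cat > w.py <<'E'
from h import *
import sys
s=readout.state(); c=cams.camera("wrist"); save(c,sys.argv[1])
R=Ro.from_rotvec(s["ee_rot"]).as_matrix(); p=np.array(s["ee_pos"]); T=np.array(c["T_tool_cam"])
A=R@T[:3,:3]; o=R@T[:3,3]+p   # world = A cam + o
P,ok=cloud(c,A.T,-A.T@o); fit(P,ok,(550,-63))
print(s["clock"],p,s["force"],s["opening"]); print(R.round(3))
E
python3 w.py pics/w1.png
```

```text
box rect [564.8  -3.8] [106.  106.8] 76.1 ztop 55.8
1172 [568.5  10. ] [32.2 35.5] 76.6 z 69.99
344 [565.8 -35.8] [23.1 18.4] 77.6 z 69.87
3.9 [545.47766939  50.96559909 218.40309246] [ 0.59443311 -0.42318865  0.00424889] 0.5567236741559254
[[-0.243 -0.001  0.97 ]
 [-0.97   0.001 -0.243]
 [-0.    -1.    -0.001]]
```

Request:
{"method": "apply_moves", "body": {
  "series": [
    [[0.85,0,0.8,0,0,0,0],[0,0.8,0,0,0,0,0],[0,0.8,0,0,0,0,0],[0,0.8,0,0,0,0,0],[0,0.8,0,0,0,0,0],[0,0,0,0,0,0,0],[0,0,0,0,0,0,0]]
  ]
}}

```text
clock: 4.82
ee_pos: [569.2, 10.6, 92.0]
ee_rot: [-1.082, 1.386, -1.388]
force: [0.5, 0.3, 1.0]
opening: 0.7
```

```bash
python3 w.py pics/w2.png
```

```text
box rect [568.8  11.8] [ 74.5 106.9] 76.0 ztop 55.7
1927 [569.6  15.3] [22.3 36.1] 76.7 z 69.89
4.825 [569.2188835  10.5823131  91.9862388] [0.53150169 0.33904108 1.00613897] 0.6875277991103634
[[-0.243  0.002  0.97 ]
 [-0.97  -0.    -0.243]
 [-0.    -1.     0.002]]
```

View pics/w2.png

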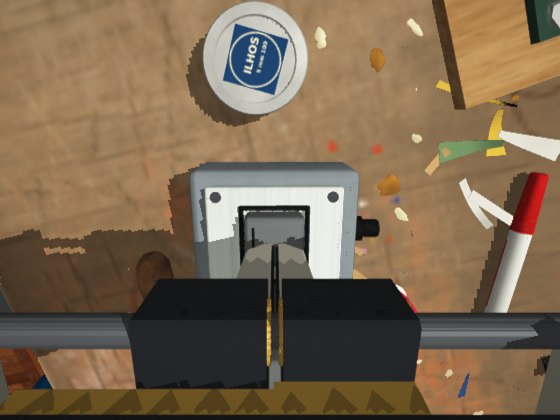

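The shut fingertips at (275,260) are centred over the left key, and the tin at (255,58) is well clear. I'll descend gently.

Request:
{"method": "apply_moves", "body": {
  "series": [
    [[0,0.25,0,0,0,0,0],[0,0.2,0,0,0,0,0],[0,0,0,0,0,0,0],[0,0,0,0,0,0,0]]
  ]
}}

```text
clock: 5.38
ee_pos: [568.7, 9.8, 72.6]
ee_rot: [-1.082, 1.389, -1.389]
force: [0.1, 0.5, -0.1]
opening: 0.7
```

Request:
{"method": "apply_moves", "body": {
  "series": [
    [[0,0.025,0,0,0,0,0],[0,0.025,0,0,0,0,0],[0,0,0,0,0,0,0],[0,0,0,0,0,0,0]]
  ]
}}

```text
clock: 5.88
ee_pos: [568.7, 9.9, 70.7]
ee_rot: [-1.082, 1.389, -1.389]
force: [0.5, 0.4, -0.8]
opening: 0.6
```

Request:
{"method": "apply_moves", "body": {
  "series": [
    [[0,0.025,0,0,0,0,0],[0,0,0,0,0,0,0],[0,0,0,0,0,0,0]]
  ]
}}

```text
clock: 6.25
ee_pos: [568.8, 9.9, 69.8]
ee_rot: [-1.082, 1.388, -1.389]
force: [-0.8, 0.1, 1.5]
opening: 0.8
```

Request:
{"method": "apply_moves", "body": {
  "series": [
    [[0,0.025,0,0,0,0,0],[0,0,0,0,0,0,0],[0,0,0,0,0,0,0]]
  ]
}}

```text
clock: 6.62
ee_pos: [568.8, 9.9, 68.8]
ee_rot: [-1.082, 1.388, -1.389]
force: [0.4, 0.2, 2.6]
opening: 0.6
```

Contact at 69.8 mm and 2.6 N at 68.8. On to the second key, same depth.

Request:
{"method": "apply_moves", "body": {
  "series": [
    [[0,-0.3,0,0,0,0,0],[0.625,0,0,0,0,0,0],[0.625,0,0,0,0,0,0],[0,0,0,0,0,0,0],[0,0.2,0,0,0,0,0],[0,0.05,0,0,0,0,0],[0,0.025,0,0,0,0,0],[0,0.025,0,0,0,0,0],[0,0,0,0,0,0,0],[0,0,0,0,0,0,0]]
  ]
}}

```text
clock: 7.88
ee_pos: [556.6, -38.4, 68.8]
ee_rot: [-1.082, 1.388, -1.389]
force: [-0.9, 1.3, 2.8]
opening: 0.5
```

Request:
{"method": "apply_moves", "body": {
  "series": [
    [[0,-0.3,0,0,0,0,0],[0.625,0,0,0,0,0,0],[0.625,0,0,0,0,0,0],[0,0,0,0,0,0,0],[0,0.2,0,0,0,0,0],[0,0.05,0,0,0,0,0],[0,0.025,0,0,0,0,0],[0,0.025,0,0,0,0,0],[0,0,0,0,0,0,0],[0,0,0,0,0,0,0]]
  ]
}}

```text
clock: 9.12
ee_pos: [544.4, -86.9, 68.8]
ee_rot: [-1.082, 1.388, -1.388]
force: [-1.5, 1.1, 2.8]
opening: 0.7
```

Request:
{"method": "apply_moves", "body": {
  "series": [
    [[0,-0.3,0,0,0,0,0],[0.625,0,0,0,0,0,0],[0.625,0,0,0,0,0,0],[0,0,0,0,0,0,0],[0,0.2,0,0,0,0,0],[0,0.05,0,0,0,0,0],[0,0.025,0,0,0,0,0],[0,0.025,0,0,0,0,0],[0,0,0,0,0,0,0],[0,0,0,0,0,0,0]]
  ]
}}

```text
clock: 10.38
ee_pos: [532.2, -135.5, 68.8]
ee_rot: [-1.082, 1.388, -1.389]
force: [-0.3, 0.2, 0.1]
opening: 0.4
```

Request:
{"method": "apply_moves", "body": {
  "series": [
    [[0,0.025,0,0,0,0,0],[0,0.025,0,0,0,0,0],[0,0.025,0,0,0,0,0],[0,0.015,0,0,0,0,0],[0,0,0,0,0,0,0],[0,0,0,0,0,0,0]]
  ]
}}

```text
clock: 11.12
ee_pos: [532.0, -135.6, 65.5]
ee_rot: [-1.082, 1.388, -1.389]
force: [-1.7, 1.0, 5.9]
opening: 0.3
```

At 68.8 mm this key gave no force, and contact came near 65.8. That confirms it's latched, and its tap is done. Now I'll press it to about 7 mm and let go.

Request:
{"method": "apply_moves", "body": {
  "series": [
    [[0,0.025,0,0,0,0,0],[0,0.025,0,0,0,0,0],[0,0.02,0,0,0,0,0],[0,0,0,0,0,0,0],[0,0,0,0,0,0,0]]
  ]
}}

```text
clock: 11.75
ee_pos: [532.1, -135.6, 62.8]
ee_rot: [-1.082, 1.388, -1.389]
force: [-2.8, -0.3, 7.6]
opening: 0.5
```

Request:
{"method": "apply_moves", "body": {
  "series": [
    [[0,-0.2,0,0,0,0,0],[0,-0.5,0,0,0,0,0],[0,-0.9,0,0,0,0,0],[0,-0.9,0,0,0,0,0],[0,-0.9,0,0,0,0,0],[0,-0.9,-0.9,0,0,0,0],[0,0,-0.9,0,0,0,0],[0,0,-0.9,0,0,0,0],[0,0,-0.9,0,0,0,0],[0,0,0,0,0,0,0],[0,0,0,0,0,0,0]]
  ]
}}

```text
clock: 13.12
ee_pos: [393.1, -100.7, 234.6]
ee_rot: [-1.081, 1.387, -1.39]
force: [0.1, -0.4, -0.2]
opening: 0.4
```

Run:
```python
from h import *
print(readout.state()["force"])
for n in("side","top"):
    c=cams.camera(n); P,ok=cloud(c,np.array(c["R"]),np.array(c["t"])); print(n); fit(P,ok); save(c,f"pics/{n}1.png")
```

```text
[ 0.14391337 -0.42195114 -0.20265783]
side
box rect [550.6 -68.9] [219.8 104.2] 76.7 ztop 54.4
317 [563.9 -18.4] [83.5 36. ] 74.5 z 68.12
202 [545.6 -90.3] [34.8 36.4] 77.1 z 68.18
240 [ 533.6 -139. ] [32.7 35.9] 76.3 z 68.4
top
box rect [550.6 -60.9] [226.4 108.3] 76.0 ztop 55.3
288 [569.1  11.1] [31.8 36. ] 76.6 z 69.73
292 [557.  -37.3] [32.  36.1] 75.7 z 69.39
294 [545.2 -85.6] [31.4 36.4] 75.6 z 69.81
231 [ 533.2 -134.3] [32.2 36.1] 76.2 z 69.72
```

View pics/side1.png

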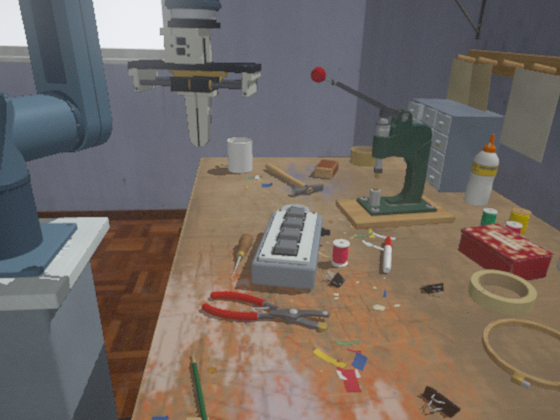

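All four keys on the box near (290,230) now stand level. The arm is clear, and the bystanders haven't moved.

```bash
python3 -c "from bench import job; print(job.hand_in())"
```

```text
the job is handed in; nothing more can be done
None
```

The latched key was the rightmost one. I pressed it after all four taps, it sprang up, and I handed the job in at about 13 s of the 46 s limit.

- **Taps:** I tapped left to right with the fingers shut. The first three keys read 2.6–2.8 N, each about 1 mm down. The rightmost key gave no force at that height and was only met about 4 mm lower, which matched the depth images.
- **Release:** I pressed the rightmost key to about 7 mm (7.6 N) and lifted straight off.
- **Last checks:** The top camera put the key tops at 69.4–69.8 mm, where the rightmost had been at 65.6 mm. The side camera put them at 68.1–68.4 mm; it also read about 1.7 mm low before any move, which is within the calibration. Wrist force was about zero with the arm clear, and by eye in the side view nothing round the box had moved.
- **Disagreements:** The first tap on the latched key read 5.9 N, more than the roughly 4 N its spring should give; this does not affect the order of steps. In the last side view, the first two keys merged into one region, so that view only gave their height together.

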